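# Level the fixture stage on the granite table

## Robot

A 6-joint arm with a two-finger parallel gripper is mounted at the origin on the work surface. World frame = base frame: x ahead of the robot, y to its left, z up, the work surface at z = 0. Lengths are in mm, angles in rad, forces in N, time in s.
With the tool pointing down it reaches from about 300 to 775 mm from the base axis. Payload 14.6 kg.
Tool frame: the origin (TCP) lies on the centre line of the jaws, within the pads' length; the fingertips stand 19 mm ahead of it and the grasp point (between the pads) is the TCP (bot.tip_reach is the distance from the TCP to the fingertips, in mm); y points along the fingers, x is the direction in which the jaws open and shut, and the axes are right-handed (so a half turn about y gives the same grasp; the last joint's range is limited). The gripper opens to 85 mm and grips with 20 to 120 N. Pads are 22 mm wide; open, the fingers measure 114 mm over their backs; the gripper's body (76 mm by 85 mm) begins 54 mm behind the grasp point. The pads swing forward as they close: fully open they stand 13 mm farther back than shut.
Start: joints at [-1.174, 0.3, 1.521, -0, 1.321, -0.067], TCP at [246.034, -491.891, 250.281] pointing down, gripper open.
Joint ranges: [-3.03, 3.03], [-0.79, 2.21], [0.23, 2.52], [-1.04, 4.18], [0, 3.07], [-2.55, 2.55]. Speed limits (rad/s): [2.22, 2.22, 2.57, 3.14, 3.14, 3.14].

## Interface

Orientations are given as a unit quaternion [w, x, y, z].
In Python, from rig import bot gives the robot as it stands. Calls block until the motion is done:
- bot.move_to(position, orientation): joint-space move of the TCP to a pose.
- bot.servo_line(position, attitude=None, speed=150, until_force=None): straight line of the TCP; attitude=None keeps the orientation; speed is the mean speed in mm/s. With until_force (N) it stops when the force on the tool has changed by that much, and returns True; else False.
- bot.move_joints(angles): joint-space move.
- bot.move_gripper(opening, grip_force=None): finger opening in mm; grip_force is the grip in N (None keeps the last); returns when the fingers have stopped.
- bot.dwell(seconds).
- bot.ik(position, orientation): joint angles nearest the present ones, or None.
- bot.read_state(): the state.
- bot.read_camera(name): name is "scene" or "top" or "wrist"; returns a dict with "image" (384x512x3 uint8, blue, green, red), "depth" (384x512 float32, mm along the optical axis (not along the pixel's ray), 0 where there is no reading), "fovy" (degrees; the focal length in pixels is half the picture's height over the tangent of half this angle, whatever the lens; pixels are square), "cx", "cy" (the principal point, pixels), "k1" (the pictures are not rectified: a ray, as slopes to the right and down, at radius r is drawn at 1 + k1 r^2 times it, then the intrinsics apply), "eye" and "attitude" of the camera in the world; the wrist camera has in their place "mount" (4x4, takes a point from camera to tool coordinates, whose origin is the TCP and whose axes are the tool frame's). Camera axes: x right, y down, z forward; pixel columns grow to the right and rows downward; lengths in mm; the calibration is good to about 2 mm. A picture is of the moment at which its call begins: read the wrist's pose just before it.
A pose or a line that the arm cannot do raises bot.MotionError and nothing moves.
- bot.finish_job(): hands the job in, once; it reports no verdict.
The state is a dict: "clock": time; "joint_positions": joint angles; "qvel": joint speeds; "effort": joint torques, N m; "ee_pos": TCP position; "tool_rot": TCP orientation; "ft_force": force on the tool from outside, world axes, zero at the start; "moment": the same for the moment, N m; "grip_width": finger opening in mm.
Only numpy, scipy, OpenCV 4.12 (cv2) and the standard library are available. Lean on these libraries where they do the work, as an engineer would, in place of code of your own. Each camera call takes 0.05 s, during which the arm holds its last target.

## Task

Stand the spirit level lengthwise in the middle of the tilting aluminium plate and let go of it. Then push the red adjuster knob down to its stop and, keeping it down, turn it until the bubble sits between the two black lines of the vial. Finish while still holding the knob down with the bubble centred (the plate shifts if the knob comes up), with the level still standing freely on the plate and everything else on the table left where it was.

Things in the scene. Friction and masses are not known exactly. Their poses are not given: they have to be found in the camera images.
- level: blue spirit level, 180 mm long (its x) x 36 mm wide (its y), blue body 34 mm high, 46 mm to the top of the vial; 0.3 to 0.5 kg. Origin at the centre of its underside, z up. A green vial lies lengthwise on top, 114 mm long, with two black lines 15.5 mm either side of the middle and a white bubble 20 mm long, its middle 40 mm above the underside. Both ends are alike: it may be placed either way round. It starts standing on the table beside the stage.
- bubble (a joint): place of the bubble's middle along the level's x, m; 0 is the middle between the lines, + towards the level's +x end, limits +-0.036. The bubble moves to the higher end: 0.8 mm for each milliradian by which the level's x axis is tilted; it needs about 2 s to settle. It is between the lines within +-0.005.
- stage: levelling stage, bolted down: dark steel base 335 x 110 x 14 mm (x -115 to +220 mm), with an aluminium plate that rocks on a cross pivot over the base and a red adjuster knob at its +x end. Origin on the table under the plate's middle; x runs along the stage from the plate's middle to the knob, z up. The knob's axis is vertical (within 0.03 rad) at x = 180 mm, y = 0.
- plate_mid (a point): middle of the top face of the rocking plate, 56 mm above the table; x and y along the plate, x towards the knob. The plate is 200 mm long (x +-100 mm) and 90 mm wide, 12 mm thick, with a narrow 36 mm tongue going on under the knob; two black lines along x, 44 mm apart, show where the level stands. The pivot lies along y, 22 mm below this point. It is tilted by up to some 0.03 rad about y.
- adjuster_grip (a point): on the axis of the red knob, 14 mm below its top and 14 mm above its flange. Red grip: a plain, nearly upright cylinder 32 mm across and 28 mm high, from 76 to 104 mm above the table when up, with a white pointer on top; under it an aluminium flange 62 mm across and 6 mm thick that turns and goes down with it. z is up.
- push (a joint): how far the sprung carrier, which bears knob and plate and rocks on the stage's pivot, is pushed down at the knob's end, rad: 0 up, 0.028 at the stop, where the knob is 5 mm lower. A spring resists: on the knob 4 N at the top, 8 N at the stop; it comes up when let go. Plate and level tilt with it, knob's end down, so the level reads right only with the knob held down at its stop.
- adjuster (a joint): turn of the knob, rad, + clockwise seen from above. Clockwise raises the knob's end of the plate, 0.035 rad of tilt per rad of turn; it stays where it is turned (friction about 0.06 N m). Limits +-2.5; it starts near 0. With the knob down, 0.35 to 1.25 rad clockwise levels the plate, different each time: only the bubble tells.
- vblock: bystander, to be left alone: steel V-block, 60 x 50 x 45 mm. Origin at the centre of its underside.
- shaft: bystander, to be left alone: turned steel shaft standing on its 100 mm flange, 125 mm tall. Origin at the centre of its underside.
- ring_gauge: bystander, to be left alone: steel ring, 90 mm across, 22 mm high. Origin at the centre of its underside.
- ref_ball: bystander, to be left alone: white reference ball on a slim stem, 108 mm tall, round foot 60 mm across. Origin at the centre of its underside.
- case: bystander, to be left alone: black stylus case, 130 x 90 x 40 mm. Origin at the centre of its underside.
- gauge_block: bystander, to be left alone: flat steel gauge block, 75 x 35 x 10 mm. Origin at the centre of its underside.
Things that resemble listed ones, but are neither listed nor needed, are in the scene too. Leave any pink or turquoise look-alike of the level alone.

How it is judged:
By the outcome, as a careful person would: the job done as asked, in the order asked, and still so for the second after the job is handed in, while the arm keeps its last pose, push and grip.
It also fails if it takes over 58 s, if anything falls off the work surface, if the arm or the gripper's body presses on something with over 40 N, if the wrist force passes 120 N, or if a joint passes its speed limit or range.

## Working session

There is one attempt and no reset: what is moved stays moved. The work goes in short steps, each a Python script; the robot and the scene stay as the last script left them, time stands still between calls to the robot, and variables do not carry over. Pictures are saved under pics/ and viewed, and the job is handed in when it is done.

```bash
ls; mkdir -p pics
cat > h.py <<'E'
from rig import bot
import numpy as np, cv2
from scipy.spatial.transform import Rotation as R
def rot(q): return R.from_quat([q[1],q[2],q[3],q[0]])
def quat(r):
    x,y,z,w=r.as_quat(); return [w,x,y,z]
def campose(c,st=None):
    if 'mount' in c:
        T=np.eye(4);T[:3,:3]=rot(st['tool_rot']).as_matrix();T[:3,3]=st['ee_pos']
        return T@np.array(c['mount'])
    T=np.eye(4);a=np.array(c['attitude'])
    T[:3,:3]=a if a.shape==(3,3) else rot(a).as_matrix();T[:3,3]=c['eye'];return T
def rays(c,uv):
    f=c['image'].shape[0]/2/np.tan(np.radians(c['fovy'])/2)
    K=np.array([[f,0,c['cx']],[0,f,c['cy']],[0,0,1]])
    p=np.array(uv,float).reshape(-1,1,2)
    d=cv2.undistortPointsIter(p,K,np.array([c['k1'],0,0,0.]),None,None,(3,50,1e-9)).reshape(-1,2)
    return np.c_[d,np.ones(len(d))]
def onplane(c,uv,z,st=None):
    T=campose(c,st);d=rays(c,uv)@T[:3,:3].T
    return T[:3,3]+d*((z-T[2,3])/d[:,2])[:,None]
def bydepth(c,uv,st=None):
    T=campose(c,st);r=rays(c,uv)
    z=np.array([c['depth'][int(round(v)),int(round(u))] for u,v in uv])
    return (r*z[:,None])@T[:3,:3].T+T[:3,3]
E
python3 - <<'E'
from h import *
import pickle
for n in ['scene','top','wrist']:
    st=bot.read_state(); c=bot.read_camera(n); pickle.dump((c,st),open(n+'.pkl','wb'))
    cv2.imwrite(f'pics/{n}0.png',cv2.resize(c['image'],(768,576),interpolation=cv2.INTER_CUBIC))
    print(n,{k:v for k,v in c.items() if k not in('image','depth')})
print(st)
E
```

```text
pics
scene {'fovy': 47.57723009628259, 'cx': 253.68540048735753, 'cy': 200.51693130274265, 'k1': -0.07292999810058699, 'eye': array([1557.79551626, -358.23466734,  796.2701567 ]), 'attitude': array([-0.37278347,  0.69037629,  0.55057705, -0.28509292])}
top {'fovy': 53.98454339469689, 'cx': 256.80364865799663, 'cy': 191.07757874635672, 'k1': 0.03749441144971842, 'eye': array([ 420.80048744,  -96.50383578, 1154.24000787]), 'attitude': array([-0.04159651,  0.71330729, -0.69836791,  0.04176959])}
wrist {'fovy': 58.87049709602706, 'cx': 249.3051431184077, 'cy': 190.0851101497912, 'k1': 0.0148273924335377, 'mount': array([[ 9.99998895e-01, -9.62777548e-04, -1.13272087e-03,
         8.30881911e-01],
       [ 8.32115664e-04, -2.68895757e-01,  9.63168926e-01,
        -1.24599171e+02],
       [-1.23190125e-03, -9.63168804e-01, -2.68894659e-01,
         6.75458594e+01],
       [ 0.00000000e+00,  0.00000000e+00,  0.00000000e+00,
         1.00000000e+00]])}
{'clock': 0.1, 'joint_positions': array([-1.17359266e+00,  3.00426111e-01,  1.52155880e+00, -2.06878562e-06,
        1.32070575e+00, -6.65845698e-02]), 'qvel': array([-0.0002768 , -0.00116219, -0.00078709, -0.00108824,  0.00017785,
       -0.00084885]), 'effort': array([-4.93668790e-05, -5.44378817e+01, -3.62372410e+01, -1.55508806e-04,
        3.01578257e-03,  2.96625785e-05]), 'ee_pos': array([ 245.96152765, -491.70812568,  249.75540646]), 'tool_rot': array([ 0.60175211, -0.60130208,  0.37202187, -0.37138919]), 'ft_force': array([ 1.10449647,  1.39863351, -0.42550735]), 'moment': array([-0.08681421,  0.05166353, -0.00985523]), 'grip_width': 85.2312103516898}
```

View pics/top0.png

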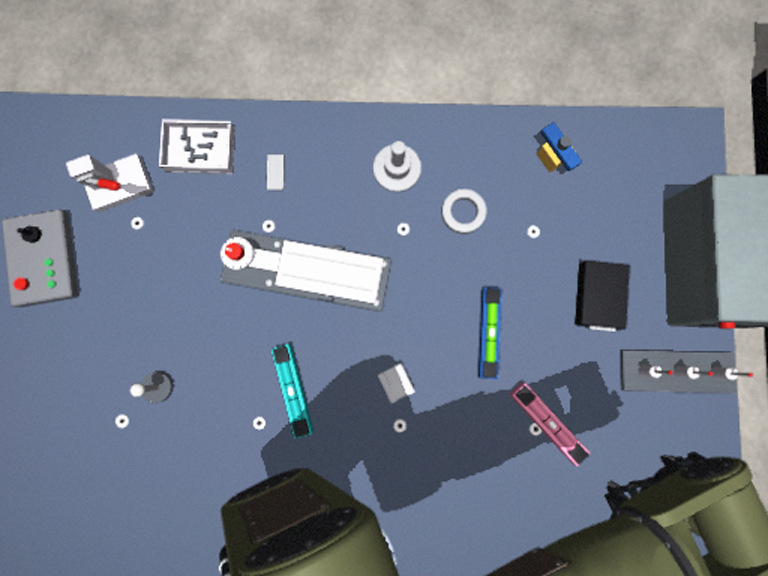

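View pics/scene0.png

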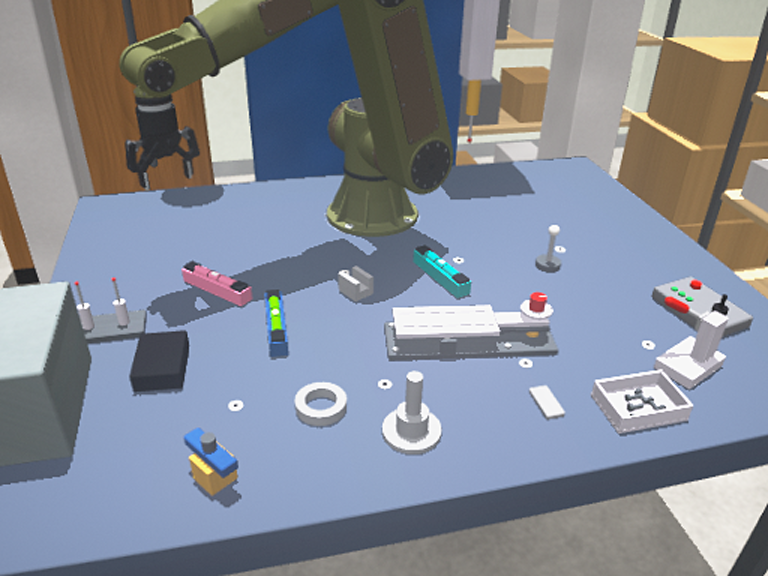

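View pics/wrist0.png

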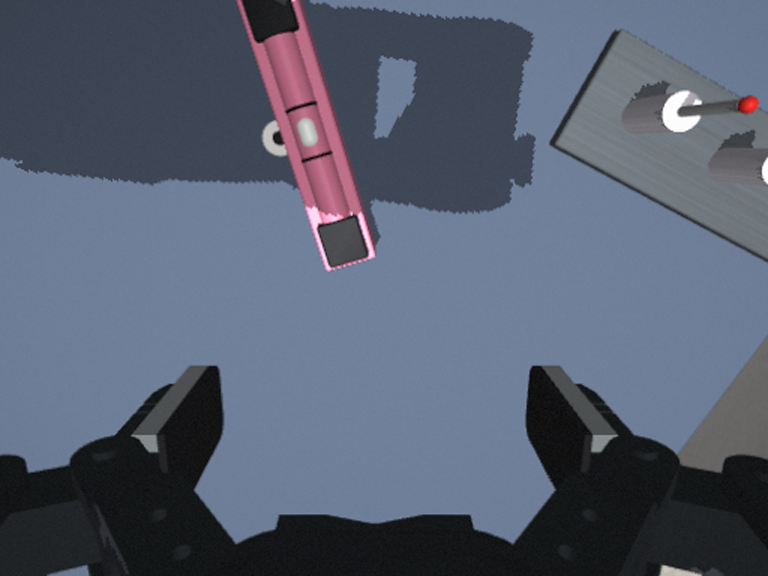

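Three level-like things in the top view (768-wide picture): a turquoise one at (292,390), a pink one at (552,424), and a blue one with a green vial at (490,332). The blue one fits the description. I'll confirm it in a crop, and take crops of the stage too.

Run:
```python
import pickle,cv2
import numpy as np
c,st=pickle.load(open('top.pkl','rb')); im=c['image']
a=im[185:258,300:350]; b=im[148:212,140:266]
A=cv2.resize(a,None,fx=7,fy=7,interpolation=cv2.INTER_CUBIC);cv2.imwrite('pics/lev.png',A)
cv2.imwrite('pics/stage.png',cv2.resize(b,None,fx=6,fy=6,interpolation=cv2.INTER_CUBIC))
from h import *
print(onplane(c,[(256,192),(266,192),(256,182)],0))
```

```text
[[ 554.67653565  -92.9238079     0.        ]
 [ 555.33160048 -123.74339213    0.        ]
 [ 585.79940263  -92.25998422    0.        ]]
```

View pics/lev.png

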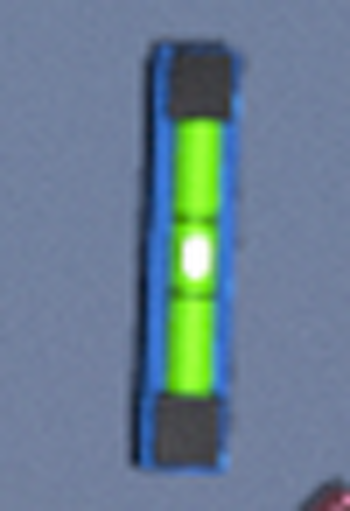

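View pics/stage.png

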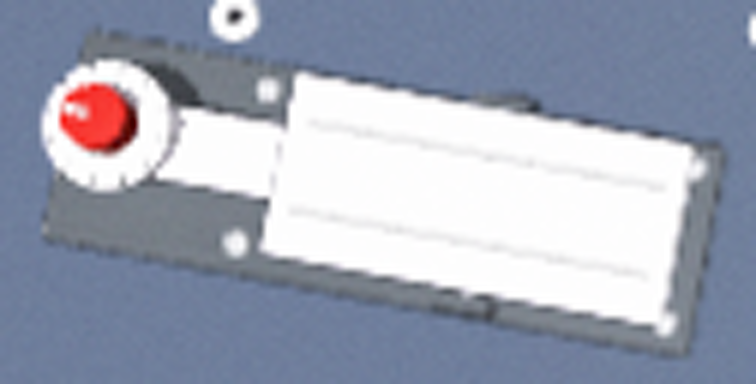

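Run:
```python
import pickle
from h import *
c,st=pickle.load(open('top.pkl','rb'))
def px(pts,s,o): return [((x+.5)/s-.5+o[0],(y+.5)/s-.5+o[1]) for x,y in pts]
P=onplane(c,px([(295,72),(698,146),(665,325),(262,253)],6,(140,148)),56)
print('plate',P.round(1),P.mean(0))
dx=(P[0]+P[3]-P[1]-P[2])/2; print('L',np.linalg.norm(dx),'yaw',np.arctan2(dx[1],dx[0]))
k=onplane(c,px([(97,118)],6,(140,148)),104);f=onplane(c,px([(108,125)],6,(140,148)),76);print('knob',k,f)
dk=k[0]-P.mean(0);print(np.hypot(dk[0],dk[1]),np.arctan2(dk[1],dk[0]))
v=onplane(c,px([(193,257),(198,217),(192,297)],7,(300,185)),46);print(v)
e=onplane(c,px([(201,80),(187,430),(150,45),(240,45),(140,465),(225,465)],7,(300,185)),34);print(e)
d=e[0]-e[1];print('yaw',np.arctan2(d[1],d[0]))
print(bydepth(c,px([(193,257),(201,80),(187,430)],7,(300,185))),bydepth(c,px([(97,118),(300,120),(650,300),(480,200)],6,(140,148))))
```

```text
plate [[640.5 107.8  56. ]
 [607.8 -91.6  56. ]
 [519.1 -77.4  56. ]
 [550.3 120.2  56. ]] [579.43395798  14.75703551  56.        ]
L 201.02748966812635 yaw 1.4114775939702235
knob [[606.80874759 190.65249438 104.        ]] [[608.46774276 192.86211149  76.        ]]
178.01289716787912 1.416403870545657
[[ 467.43666802 -303.24910968   46.        ]
 [ 484.20759248 -305.37097892   46.        ]
 [ 450.7662976  -302.79796281   46.        ]]
[[ 543.30452275 -309.00330793   34.        ]
 [ 395.51419525 -302.80153035   34.        ]
 [ 557.87560756 -287.29077302   34.        ]
 [ 558.69047613 -325.6305406    34.        ]
 [ 380.56950094 -283.12016648   34.        ]
 [ 381.39183633 -318.63433372   34.        ]]
yaw -0.041938746878705246
[[ 467.38716718 -303.02966496   47.17631431]
 [ 542.99811091 -308.47179601   36.80198777]
 [ 395.67275306 -301.50793973   41.02446999]] [[607.08591947 191.08038753 102.43503188]
 [615.73944334 103.57367424  60.49256368]
 [530.90806804 -69.86515457  59.1644082 ]
 [578.71996178  14.70354209  56.00920102]]
```

```bash
cat >> h.py <<'E'
def down(t):
    x=np.array([np.cos(t),np.sin(t),0]);y=np.array([0,0,-1.]);return quat(R.from_matrix(np.c_[x,y,np.cross(x,y)]))
def px(pts,s,o): return [((x+.5)/s-.5+o[0],(y+.5)/s-.5+o[1]) for x,y in pts]
E
python3 - <<'E'
from h import *
st=bot.read_state();print('cur x',rot(st['tool_rot']).as_matrix()[:,0], bot.tip_reach,[n for n in dir(bot) if n[0]!='_'])
def show(n,p,ts):
    for t in ts:
        q=bot.ik(p,down(t)); print(n,round(t,2),None if q is None else np.round(q,2))
show('pick',[469,-304,24],[1.53,-1.61])
show('place',[579.5,14.8,80],[2.98,-.16])
show('knob',[607.5,192,97],np.arange(-3,3.2,.5))
show('knob',[607.5,192,92],np.arange(-3,3.2,.5))
E
```

```text
cur x [ 4.47398028e-01 -8.94334559e-01 -8.36942393e-04] 19.0 ['MotionError', 'dwell', 'finish_job', 'ik', 'move_gripper', 'move_joints', 'move_to', 'read_camera', 'read_state', 'servo_line', 'tip_reach']
pick 1.53 [-0.64  0.61  1.66 -0.    0.87 -2.17]
pick -1.61 [-0.64  0.61  1.66 -0.    0.87  0.97]
place 2.98 None
place -0.16 [-0.04  0.56  1.58 -0.    1.    0.12]
knob -3.0 None
knob -2.5 None
knob -2.0 [ 0.25  0.64  1.39 -0.    1.1   2.25]
knob -1.5 [ 0.25  0.64  1.39 -0.    1.1   1.75]
knob -1.0 [ 0.25  0.64  1.39 -0.    1.1   1.25]
knob -0.5 [ 0.25  0.64  1.39 -0.    1.1   0.75]
knob 0.0 [ 0.25  0.64  1.39 -0.    1.1   0.25]
knob 0.5 [ 0.25  0.64  1.39 -0.    1.1  -0.25]
knob 1.0 [ 0.25  0.64  1.39 -0.    1.1  -0.75]
knob 1.5 [ 0.25  0.64  1.39 -0.    1.1  -1.25]
knob 2.0 [ 0.25  0.64  1.39 -0.    1.1  -1.75]
knob 2.5 [ 0.25  0.64  1.39 -0.    1.1  -2.25]
knob 3.0 None
knob -3.0 None
knob -2.5 None
knob -2.0 [ 0.25  0.65  1.4  -0.    1.1   2.25]
knob -1.5 [ 0.25  0.65  1.4  -0.    1.1   1.75]
knob -1.0 [ 0.25  0.65  1.4  -0.    1.1   1.25]
knob -0.5 [ 0.25  0.65  1.4  -0.    1.1   0.75]
knob 0.0 [ 0.25  0.65  1.4  -0.    1.1   0.25]
knob 0.5 [ 0.25  0.65  1.4  -0.    1.1  -0.25]
knob 1.0 [ 0.25  0.65  1.4  -0.    1.1  -0.75]
knob 1.5 [ 0.25  0.65  1.4  -0.    1.1  -1.25]
knob 2.0 [ 0.25  0.65  1.4  -0.    1.1  -1.75]
knob 2.5 [ 0.25  0.65  1.4  -0.    1.1  -2.25]
knob 3.0 None
```

Run:
```python
from h import *
import pickle
for n,p,t in [('ws',[579,40,290],-.16),('wl',[469,-304,190],-1.61)]:
    bot.move_to(p,down(t)); bot.dwell(.3)
    st=bot.read_state(); c=bot.read_camera('wrist'); pickle.dump((c,st),open(n+'.pkl','wb'))
    cv2.imwrite(f'pics/{n}.png',cv2.resize(c['image'],(768,576),interpolation=cv2.INTER_CUBIC))
    print(st['clock'],st['ee_pos'],st['ft_force'])
```

```text
2.7 [579.01005537  39.69780785 289.97541259] [ 0.42718562  1.08979987 -0.45935842]
4.45 [ 469.29877517 -303.60571057  190.10985509] [-0.12825714 -0.26638307  0.11329178]
```

View pics/ws.png

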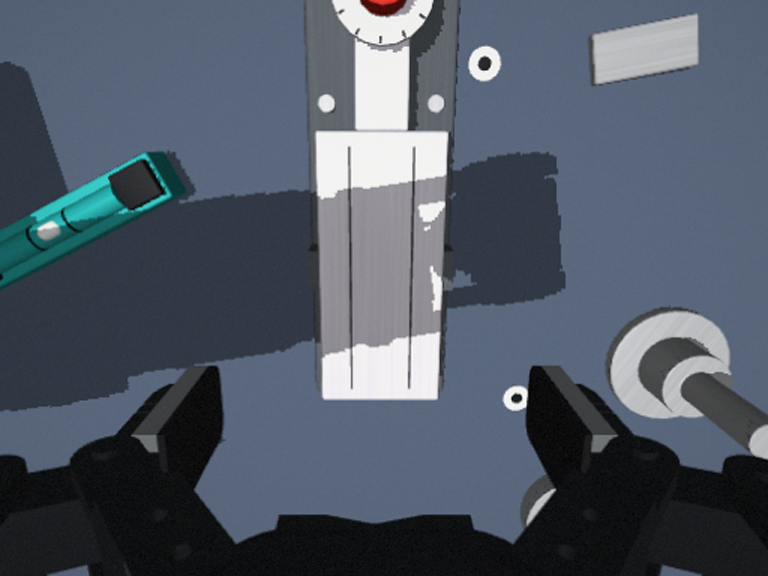

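View pics/wl.png

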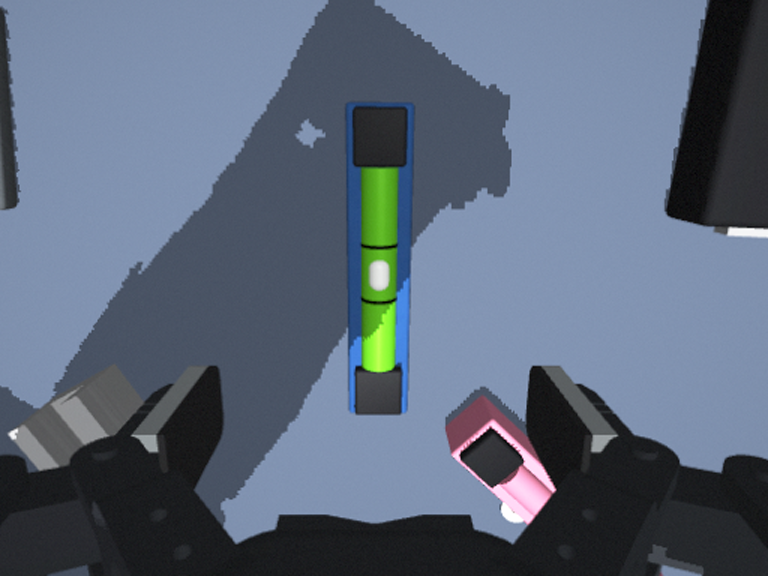

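Run:
```python
import pickle
from h import *
c,st=pickle.load(open('wl.pkl','rb'))
P=onplane(c,px([(346,102),(414,102),(408,414),(349,414)],1.5,(0,0)),34,st)
d=(P[0]+P[1]-P[2]-P[3])/2
print('level',P.round(1),P.mean(0),np.linalg.norm(d),np.arctan2(d[1],d[0]))
print(onplane(c,px([(379,247),(379,300),(379,273)],1.5,(0,0)),45,st))
c,st=pickle.load(open('ws.pkl','rb'))
for z,pp in[(56,[(316,132),(448,131),(438,399),(323,399)]),(56,[(350,147),(413,147),(409,388),(351.5,388)])]:
    P=onplane(c,px(pp,1.5,(0,0)),z,st);d=(P[0]+P[1]-P[2]-P[3])/2
    print('plate',P.round(1),P.mean(0),np.linalg.norm(d),np.arctan2(d[1],d[0]))
# depth plane fit
uu,vv=np.meshgrid(np.arange(218,288,4),np.arange(95,260,4));uv=np.c_[uu.ravel(),vv.ravel()]
B=bydepth(c,uv,st);o=P.mean(0);yw=np.arctan2(d[1],d[0]);ex=np.array([np.cos(yw),np.sin(yw)])
s=(B[:,:2]-o[:2])@ex; A=np.c_[s,np.ones(len(s))];m=np.abs(B[:,2]-56)<15;print(m.sum(),np.linalg.lstsq(A[m],B[m,2],rcond=None)[0], B[m,2].std())
```

```text
level [[ 558.  -293.2   34. ]
 [ 556.6 -328.4   34. ]
 [ 376.1 -321.4   34. ]
 [ 377.5 -285.2   34. ]] [ 467.05324708 -307.05859351   34.        ] 180.5948249422 -0.041419401385220635
[[ 483.19614768 -307.45911913   45.        ]
 [ 453.40579535 -306.36064235   45.        ]
 [ 468.79736829 -306.92828908   45.        ]]
plate [[552.1 119.3  56. ]
 [639.7 105.7  56. ]
 [607.7 -90.9  56. ]
 [519.5 -76.6  56. ]] [579.75179455  14.3577488   56.        ] 198.9112357657184 1.4073927129123422
plate [[573.  106.1  56. ]
 [615.1  99.2  56. ]
 [586.8 -78.1  56. ]
 [543.  -70.9  56. ]] [579.45469075  14.08128508  56.        ] 179.53057299584196 1.4075496534998175
755 [-2.71381022e-03  5.70731778e+01] 0.7879102756957896
```

Run:
```python
from h import *
import pickle
q=down(-0.042-np.pi/2)
bot.move_gripper(60)
p=[468,-306,0]
bot.move_to([468,-306,90],q)
bot.servo_line([468,-306,24],speed=120)
w=bot.move_gripper(30,40); st=bot.read_state(); print(st['clock'],st['grip_width'],st['ft_force'],st['ee_pos'])
bot.servo_line([468,-306,150],speed=150)
st=bot.read_state(); print(st['clock'],st['grip_width'],st['ft_force'])
# place hover
bot.move_to([579.5,14.5,150],down(1.410-np.pi/2)); bot.dwell(.3)
st=bot.read_state(); print(st['clock'],st['grip_width'],st['ft_force'],st['ee_pos'])
c=bot.read_camera('wrist');pickle.dump((c,st),open('hv.pkl','wb'));cv2.imwrite('pics/hv.png',cv2.resize(c['image'],(768,576),interpolation=cv2.INTER_CUBIC))
c=bot.read_camera('top');cv2.imwrite('pics/hvt.png',cv2.resize(c['image'],(768,576),interpolation=cv2.INTER_CUBIC))
```

```text
6.4 35.27015428126271 [-0.87753446  1.25376933  6.87082211] [ 468.45249198 -306.24344536   25.0822543 ]
7.3917 35.29537806448913 [ 0.04083974  0.02187025 -3.71876872]
8.975 34.92963521068598 [ 0.2547226   0.25063397 -3.64003211] [579.50060122  13.89259827 150.00919493]
```

View pics/hv.png

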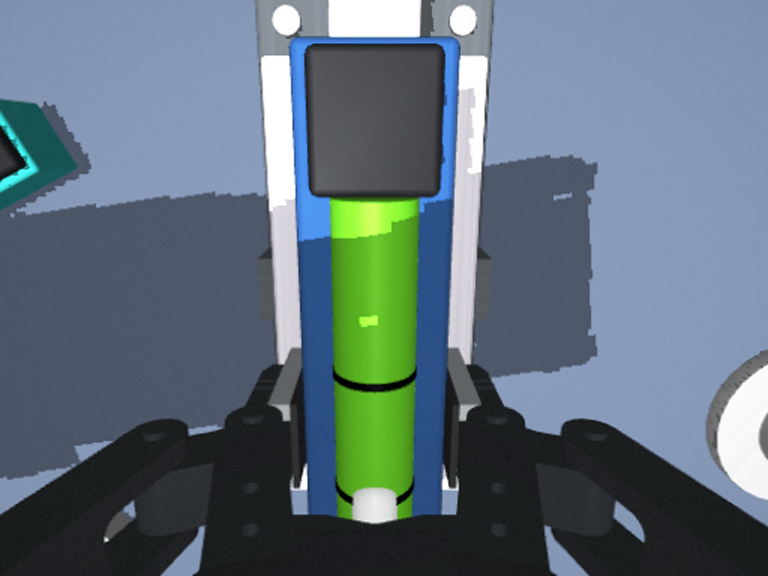

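View pics/hvt.png

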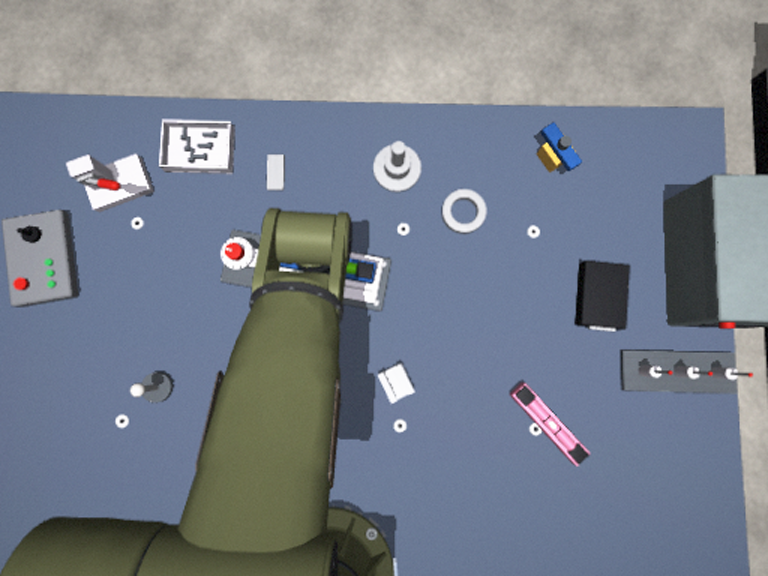

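Run:
```python
import pickle
from h import *
c,st=pickle.load(open('hv.pkl','rb'))
o=np.array([579.5,14.4]);y=1.41;M=np.array([[np.cos(y),np.sin(y)],[-np.sin(y),np.cos(y)]])
P=onplane(c,px([(291,38),(460,38)],1.5,(0,0)),160,st);print('end top',(P[:,:2]-o)@M.T)
P=onplane(c,px([(375,381)],1.5,(0,0)),150+20,st);print('line',(P[:,:2]-o)@M.T)
P=onplane(c,px([(261,56),(489,56)],1.5,(0,0)),56,st);print('plate end',(P[:,:2]-o)@M.T)
print(bydepth(c,px([(320,60),(430,60),(320,180),(430,180),(310,350),(440,350)],1.5,(0,0)),st).round(1))
```

```text
end top [[ 87.2764909   16.80340148]
 [ 87.18572212 -17.78738465]]
line [[15.18968524 -0.23454976]]
plate end [[ 99.61665022  44.39932646]
 [ 99.38389994 -45.40199463]]
[[582.4  97.2 166.7]
 [603.6  93.7 166.3]
 [578.1  74.7 167.5]
 [600.6  70.9 166.7]
 [567.1  35.  159.6]
 [598.2  29.9 159.7]]
```

Run:
```python
from h import *
import pickle
q=down(1.410-np.pi/2)
ex=np.array([np.cos(1.41),np.sin(1.41),0]); p=np.array([579.5,14.4,0])+1*ex
bot.servo_line(list(p+[0,0,88]),q,speed=100)
r=bot.servo_line(list(p+[0,0,76]),q,speed=15,until_force=4)
st=bot.read_state(); print(r,st['clock'],st['ft_force'],st['ee_pos'])
bot.move_gripper(62); st=bot.read_state(); print(st['clock'],st['grip_width'],st['ft_force'],st['ee_pos'])
bot.servo_line(list(p+[0,0,160]),speed=150)
k=np.array([579.5,14.4,0])+180*ex
bot.move_to(list(k+[0,0,170]),down(.45)); bot.dwell(.2)
st=bot.read_state(); print(st['clock'],st['ee_pos'])
for n in ['wrist','top','scene']:
    c=bot.read_camera(n);pickle.dump((c,st),open(n+'1.pkl','wb'));cv2.imwrite(f'pics/{n}1.png',cv2.resize(c['image'],(768,576),interpolation=cv2.INTER_CUBIC))
```

```text
True 10.3833 [0.12882762 0.09416523 6.05987069] [579.70555982  15.37489075  80.89996881]
10.7583 61.848764529327156 [-0.12993208  0.12503408 -0.19624113] [579.02226216  15.41011771  79.80092404]
12.3917 [608.4599507  190.83344458 169.88471762]
```

View pics/wrist1.png

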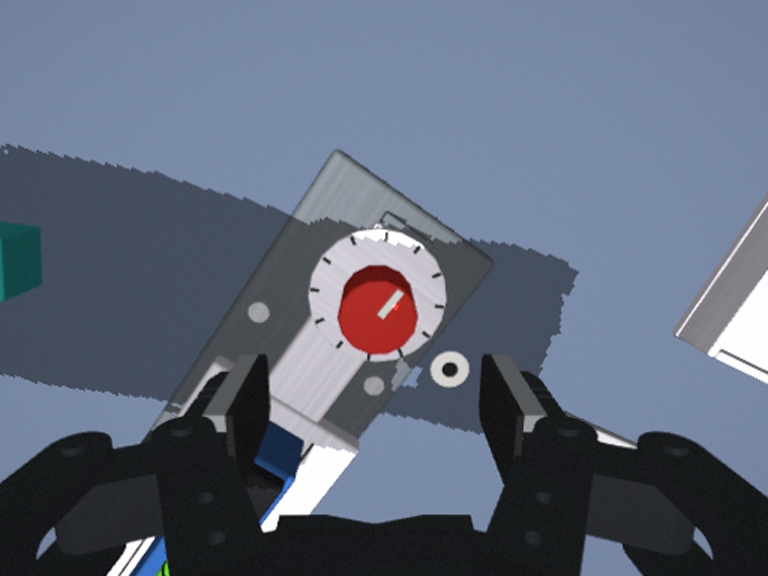

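View pics/top1.png

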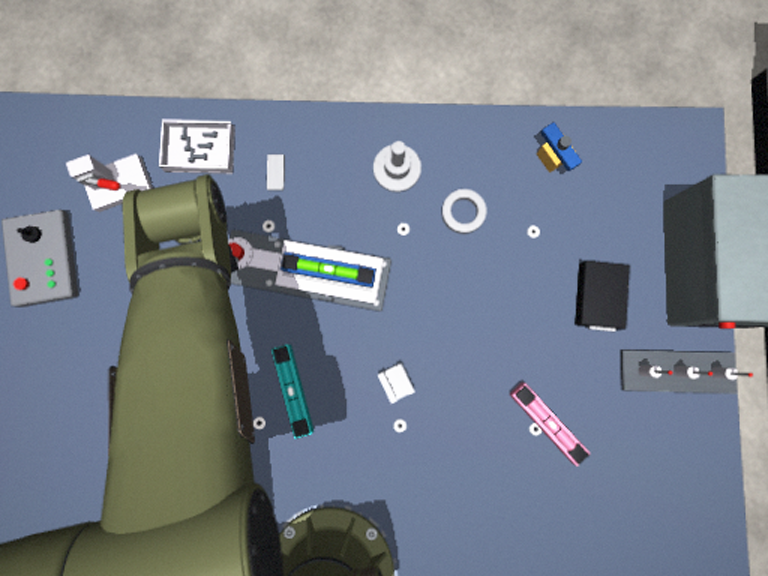

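View pics/scene1.png

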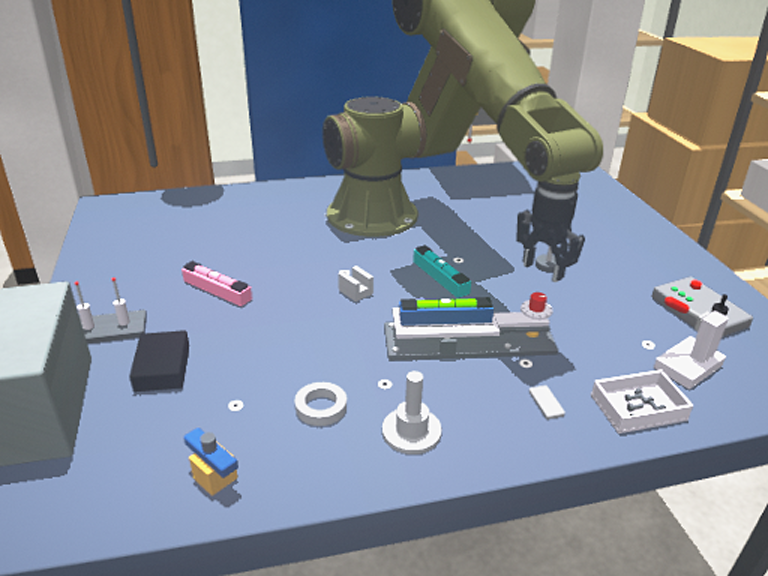

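Run:
```python
import pickle
from h import *
c,st=pickle.load(open('wrist1.pkl','rb'))
cv2.imwrite('pics/kc.png',cv2.resize(c['image'][145:245,195:305],None,fx=6,fy=6,interpolation=cv2.INTER_CUBIC))
c,st=pickle.load(open('top1.pkl','rb'))
cv2.imwrite('pics/tc.png',cv2.resize(c['image'][150:215,165:265],None,fx=7,fy=7,interpolation=cv2.INTER_CUBIC))
c,st=pickle.load(open('scene1.pkl','rb'))
cv2.imwrite('pics/sc.png',cv2.resize(c['image'][190:245,255:375],None,fx=6,fy=6,interpolation=cv2.INTER_CUBIC))
```

```text
(no output)
```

View pics/kc.png

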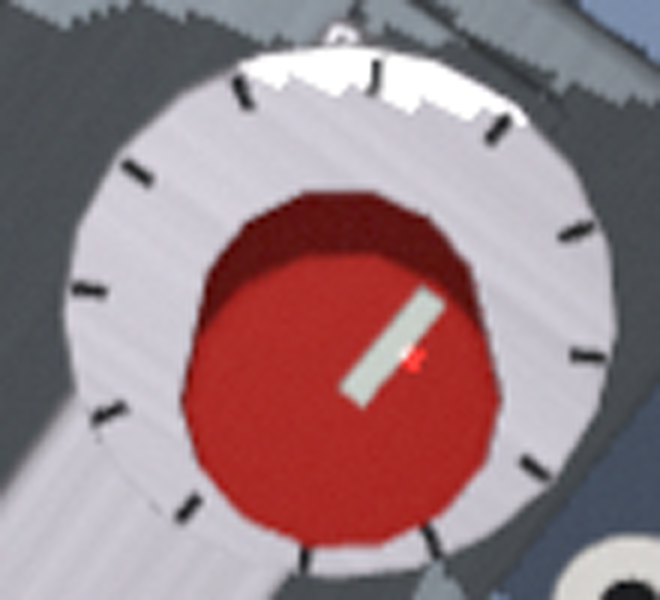

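View pics/tc.png

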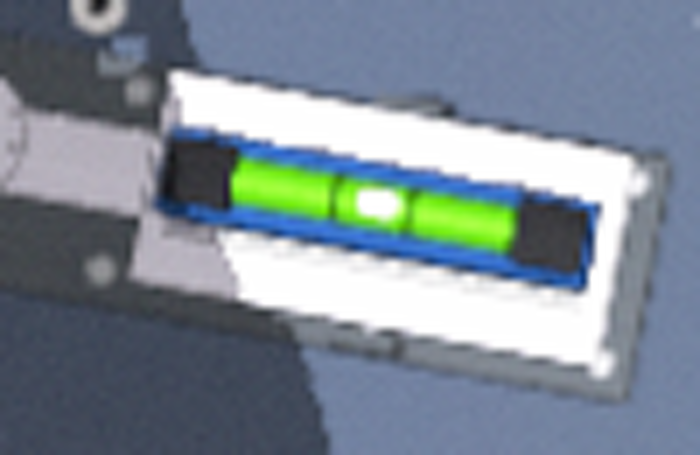

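View pics/sc.png

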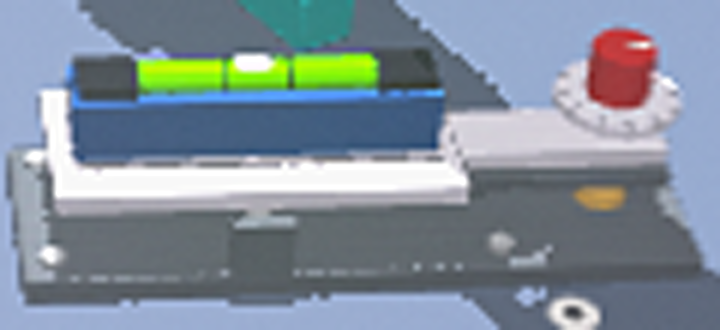

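Run:
```python
import pickle
from h import *
o=np.array([579.5,14.4]);y=1.41;M=np.array([[np.cos(y),np.sin(y)],[-np.sin(y),np.cos(y)]])
c,st=pickle.load(open('wrist1.pkl','rb'))
k=onplane(c,px([(341,400),(184,400),(499,400)],6,(195,145)),104,st);print(k,(k[:,:2]-o)@M.T, np.linalg.norm(k[1]-k[2]))
f=onplane(c,px([(339,311)],6,(195,145)),76,st);print(f,(f[:,:2]-o)@M.T)
print(bydepth(c,px([(300,450),(400,450),(341,500),(130,300),(550,300)],6,(195,145)),st))
c,st=pickle.load(open('top1.pkl','rb'))
l=onplane(c,px([(333,196),(412,211),(378,203),(232,183),(514,223)],7,(165,150)),101,st);print((l[:,:2]-o)@M.T)
l=onplane(c,px([(175,128),(598,205),(586,290),(158,208)],7,(165,150)),90,st);l=(l[:,:2]-o)@M.T;print(l,l.mean(0))
```

```text
[[608.4884401  192.22504997 104.        ]
 [594.53514595 185.54318607 104.        ]
 [622.5278646  198.95075253 104.        ]] [[ 1.80172299e+02 -1.43934952e-01]
 [ 1.71342648e+02  1.25595679e+01]
 [ 1.89059013e+02 -1.29254383e+01]] 31.03796281314381
[[608.07918702 192.91603983  76.        ]] [[180.78885201   0.37066926]]
[[606.90083186 186.18503148 105.27817836]
 [615.83272226 190.37119337 105.0556102 ]
 [612.72512987 183.38900015 105.87259224]
 [586.45927317 184.46872887  77.50448367]
 [628.49290826 204.45814646  77.06830177]]
[[ 17.11529636   0.91606764]
 [-15.36383701   1.14486164]
 [ -1.26647069   0.42843603]
 [ 58.15752299   3.09698945]
 [-56.70849384  -1.50435517]]
[[ 87.5293438  -16.38357592]
 [-88.18188882 -16.45483645]
 [-89.77298002  18.73542274]
 [ 87.68098173  17.22855695]] [-0.68613583  0.78139183]
```

Run:
```python
from h import *
import pickle
q=down(.45)
k=np.array([608.3,192.2,0.]);ex=np.array([np.cos(1.41),np.sin(1.41),0])
bot.move_gripper(62)
bot.move_to(list(k+[0,0,125]),q)
r=bot.servo_line(list(k+[0,0,97.5]),speed=60,until_force=8)
st=bot.read_state();print(r,st['clock'],st['ft_force'],st['ee_pos'])
if not r:
    bot.move_gripper(26,60); st=bot.read_state();print(st['clock'],st['grip_width'],st['ft_force'],st['moment'],st['ee_pos'])
    r=bot.servo_line(list(k+1.7*ex+[0,0,92.5]),speed=12,until_force=22)
    st=bot.read_state();print(r,st['clock'],st['ft_force'],st['moment'],st['ee_pos'])
```

```text
False 13.6667 [ 0.67100902 -0.29535614  0.63262205] [608.36725948 192.20842302  97.52667764]
14.05 30.294210052535707 [4.4252676  1.529654   2.28731883] [ 0.40456982 -0.51631438  0.0583081 ] [608.83021195 192.45390163  98.19824519]
False 14.6417 [2.59512209 1.96593224 8.57776799] [-0.38098421 -0.09999018  0.05236531] [608.97988327 193.81421274  93.24603615]
```

Run:
```python
from h import *
import pickle
k=np.array([608.3,192.2,0.]);ex=np.array([np.cos(1.41),np.sin(1.41),0])
for z in [92,91.5,91,90.5,90,89.5]:
    bot.servo_line(list(k+1.7*ex+[0,0,z]),speed=10)
    bot.dwell(.1);st=bot.read_state();print(z,st['clock'],st['ft_force'],st['moment'],st['ee_pos'])
    if st['ft_force'][2]>17: break
bot.dwell(2)
for n in ['top','scene']:
    c=bot.read_camera(n);pickle.dump((c,st),open(n+'2.pkl','wb'))
    b=c['image'][150:215,165:265] if n=='top' else c['image'][190:245,255:375]
    cv2.imwrite(f'pics/{n}2.png',cv2.resize(b,None,fx=6,fy=6,interpolation=cv2.INTER_CUBIC))
st=bot.read_state();print(st['clock'],st['ft_force'],st['ee_pos'])
```

```text
92 14.9917 [ 2.1261401   0.38652384 10.74807729] [-0.39110186  0.17041939  0.09625496] [608.99816309 193.8840567   93.06077937]
91.5 15.3417 [ 0.80666548  0.64703341 14.55692215] [-0.46913433  0.55283451  0.03682104] [609.00638052 193.87430153  92.88526265]
91 15.6917 [-0.70000803  0.16687602 16.70280737] [-0.53766278  0.78513254  0.06111029] [609.02348921 193.92611266  92.69590137]
90.5 16.0417 [-2.43779306  1.26873431 20.55120523] [-0.62570258  1.09883493 -0.00473467] [609.05259405 193.97301285  92.54874196]
18.1417 [-1.85768538  0.64994045 20.56564866] [609.04414544 193.9830171   92.54952587]
```

View pics/top2.png

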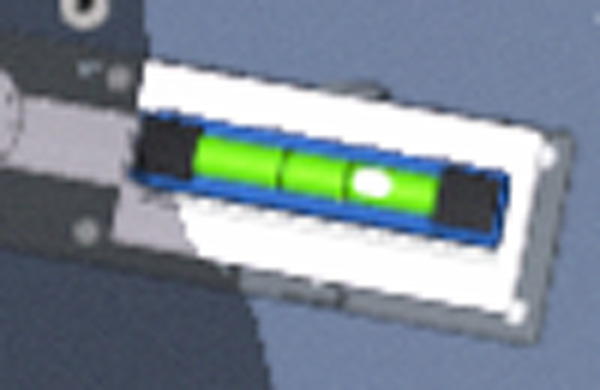

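View pics/scene2.png

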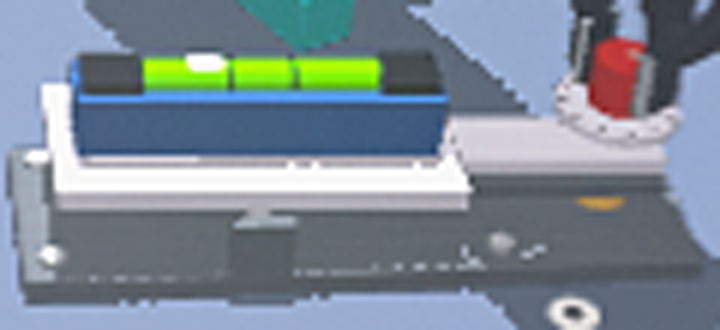

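```bash
cat > turn.py <<'E'
from h import *
import pickle,sys
t1=float(sys.argv[1]);n=sys.argv[2];t0=float(sys.argv[3])
k=np.array([608.3,192.2,0.]);ex=np.array([np.cos(1.41),np.sin(1.41),0]);p=list(k+1.7*ex+[0,0,90.5])
for t in np.linspace(t0,t1,max(2,int(abs(t1-t0)/.2)+1))[1:]:
    bot.move_to(p,down(t))
    st=bot.read_state();print(round(t,3),st['clock'],st['ft_force'].round(1),st['moment'].round(2),st['ee_pos'].round(2))
bot.dwell(2.5)
for m in ['top','scene']:
    c=bot.read_camera(m);pickle.dump((c,st),open(m+n+'.pkl','wb'))
    b=c['image'][150:215,165:265] if m=='top' else c['image'][190:245,255:375]
    cv2.imwrite(f'pics/{m}{n}.png',cv2.resize(b,None,fx=6,fy=6,interpolation=cv2.INTER_CUBIC))
st=bot.read_state();print(st['clock'],st['ft_force'],st['ee_pos'],st['joint_positions'][5])
E
python3 turn.py -0.5 3 0.45
```

```text
0.213 18.4833 [-2.9  0.2 18.9] [-0.43  1.13 -0.06] [609.04 194.    92.54]
-0.025 18.825 [-3.9  0.4 19.8] [-0.36  0.91 -0.05] [609.01 194.06  92.51]
-0.262 19.1667 [-4.5  1.3 20.2] [-0.28  0.86 -0.11] [608.98 194.07  92.45]
-0.5 19.5083 [-4.2 -0.4 19.4] [-0.36  0.8  -0.05] [609.02 194.07  92.5 ]
22.1083 [-4.25627931  1.11194571 19.36869973] [608.99778441 194.07250833  92.53323889] 0.7511903946030319
```

View pics/top3.png

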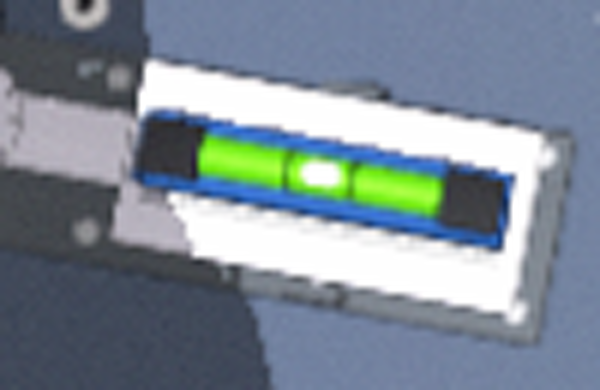

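View pics/scene3.png

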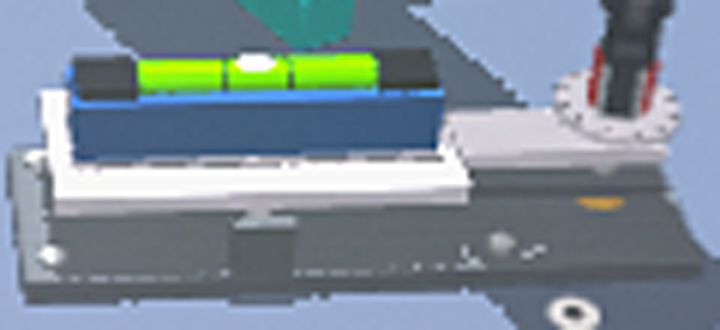

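Run:
```python
from h import *
import pickle
from scipy import ndimage
o=np.array([579.5,14.4]);y=1.41;M=np.array([[np.cos(y),np.sin(y)],[-np.sin(y),np.cos(y)]])
c,st=pickle.load(open('top3.pkl','rb'))
cv2.imwrite('pics/top3f.png',cv2.resize(c['image'],(768,576)))
l=onplane(c,px([(288,165),(351,180),(321,173)],6,(165,150)),100);print((l[:,:2]-o)@M.T)
l=onplane(c,px([(152,112),(513,175),(503,246),(138,184)],6,(165,150)),90);l=(l[:,:2]-o)@M.T;print(l,l.mean(0))
c0,_=pickle.load(open('top.pkl','rb'));d=cv2.absdiff(c['image'],c0['image']).max(2)
cv2.imwrite('pics/diff.png',cv2.resize(np.minimum(d*3.0,255).astype(np.uint8),(768,576)))
```

```text
[[ 16.30769797  -0.80922358]
 [-14.22045633   0.82375987]
 [  0.30062883   0.11299066]]
[[ 86.33272714 -15.44659168]
 [-88.35923267 -16.80177806]
 [-89.9202377   17.49521113]
 [ 85.89045237  19.72085229]] [-1.51407271  1.24192342]
```

View pics/top3f.png

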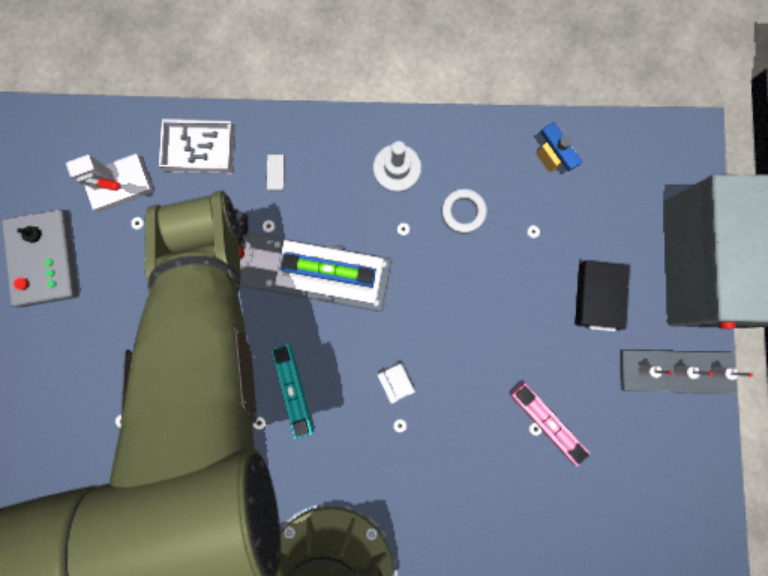

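View pics/diff.png

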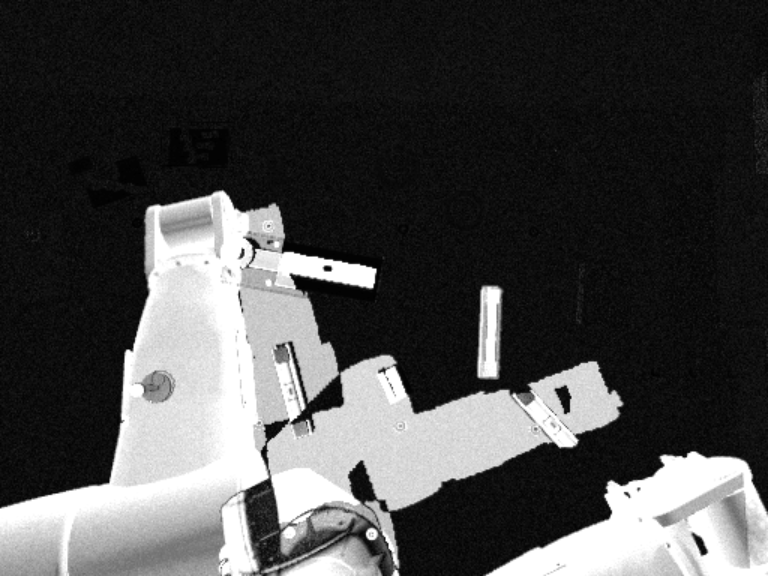

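Run:
```python
from h import *
import pickle
c,_=pickle.load(open('scene3.pkl','rb'));cv2.imwrite('pics/scene3f.png',cv2.resize(c['image'],(768,576)))
```

```text
(no output)
```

View pics/scene3f.png

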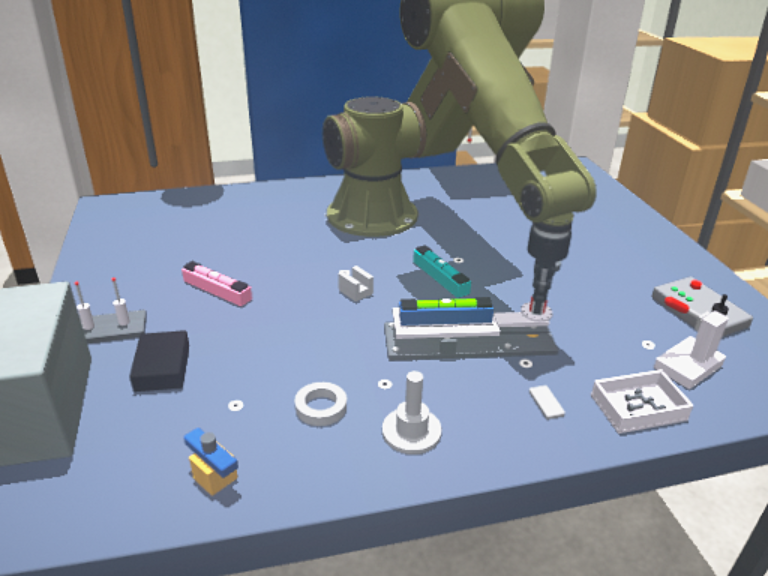

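Run:
```python
from h import *
print(bot.finish_job()); print(bot.read_state()['clock'])
```

```text
the job is handed in; nothing more can be done
None
the job is handed in; nothing more can be done
```

I stood the blue level on the plate and let go of it. I then gripped the red knob, pushed it to its stop and turned it 0.95 rad clockwise. The job was handed in at about 22 s with the knob still held down.

My last checks showed:
- **Bubble:** it sits between the lines, about 1 mm from the middle. The top camera gave 0.7 mm and the scene camera 1.2 mm, both towards the end away from the knob; the limit is 5 mm.
- **Knob:** it is held at its stop with about 19 N. The force rose sharply there, well above the 8 N of the spring.
- **Level:** it stands freely, about 1–2 mm from the plate's middle and within the two black lines.
- **Other things:** the V-block, shaft, ring gauge, case and gauge block are where they were, as are the pink and turquoise look-alikes. The reference ball was hidden by the arm in the final pictures, so I could not check it. The arm passed high above it, and nothing pointed to contact.

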